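# Power up the board under test

### The job

Bring up the circuit board on the test bench: first switch on the outlet strip by pushing the raised end of its rocker all the way down, then push the round key of the push-button station fully in, and last press the board's reset button all the way down for a moment and let it spring back. Press nothing else on the station, only press and never pick up or carry anything, and leave the station and the other things on the bench standing where they are.

Things in the scene. Friction and masses are not known exactly. Their poses are not given: they have to be found in the camera images.
- strip: White outlet strip fixed to the bench, 75 (x) by 180 (y) by 45 mm high, with two sockets and, near its +y end, one black rocker switch. Origin: centre of the underside; z up. It is turned up to 0.4 rad either way.
- rocker_end (a point): Point to push: on top of the rocker's raised half (30 mm wide in strip y, 24 mm long), 17 mm from the hinge line towards strip +x. The hinge line runs along strip y at y = +58 mm, 54 mm above the bench. The raised half slopes up 0.3 rad (7 mm) to its outer end; pushed home it lies level, 54 mm above the bench, 9 mm above the case. 3 to 4 N here moves it; it stays as left.
- rocker (a joint): Rocker angle in rad: 0 to 0.03 = off as found (+x half raised), 0.3 = on (+x half level, the other half raised); counts as on above 0.24.
- station: Grey push-button station, a loose box of about 0.8 kg, 90 (x) by 150 (y) by 50 mm high, with three black keys in a row along its y: a round one (30 mm across) at y = +47 mm, a square one (25 mm) at the middle and a bar-shaped one (44 by 16 mm) at y = -47 mm. Origin: centre of the underside; z up. Turned up to 0.4 rad.
- round_key_top (a point): Centre of the top of the round key, 66 mm above the bench while out. It goes straight down 7 mm, with about 3 N all the way, and stays down (latching).
- round_key (a joint): Travel of the round key in m: 0 = out, 0.007 = fully in; counts as in above 0.0055.
- square_key (a joint): Travel of the square key in m, 0 to 0.006, springs back, top 64 mm above the bench; not to be pressed.
- bar_key (a joint): Travel of the bar key in m, 0 to 0.006, springs back, top 64 mm above the bench; not to be pressed.
- board: Green circuit board, 125 (x) by 135 (y) mm, on 12 mm pillars over a yellow mat of 165 by 165 by 2 mm, all fixed to the bench; two finned heatsinks up to 46 mm above the bench along its +x side. Origin: centre of the mat's underside; z up. Turned up to 0.4 rad.
- reset_top (a point): Centre of the top of the reset button, a black round cap 16 mm across on a steel square of 24 mm, the board's only button, at x = -30, y = -36 mm on the board; 35 mm above the bench while out. It goes straight down 6 mm, needs about 1.2 N at first and 4 N at the bottom, and springs back.
- reset (a joint): Travel of the reset button in m: 0 = out, 0.006 = fully down; counts as pressed above 0.0045 for 0.1 s.
- brick: Bystander: black plug-in adapter, 50 by 90 by 32 mm, on the bench beside the strip (its -x side). Origin: underside centre.
- screwdriver: Bystander: screwdriver, 150 mm long, lying on the bench on the -x side of the station. Origin: under its middle.
- spool: Bystander: small steel wire spool, 52 mm across, 44 mm high, standing beyond the mat (+x side). Origin: underside centre.
- heatsink: Bystander: spare finned heatsink, 34 by 50 by 26 mm, on the -x side of the mat. Origin: underside centre.
- bottle: Bystander: capped bottle, 56 mm across, 140 mm high, standing at the back left. Origin: underside centre.
- meter: Bystander: hand multimeter, 170 by 85 by 42 mm, lying at the back right. Origin: underside centre.
There are look-alikes about, which are no part of the job. Leave any blue or purple look-alike of the station alone.

How it is judged:
By the outcome, as a careful person would: the job done as asked, in the order asked, and still so for the second after the job is handed in, with the robot touching nothing.
It also fails if it takes over 48 s, if anything falls off the work surface, if the arm or the gripper's body presses on something with over 40 N, if the wrist force passes 120 N, or if a joint passes its speed limit or range.

### The arm

A 6-joint arm with a two-finger parallel gripper is mounted at the origin on the work surface. World frame = base frame: x ahead of the robot, y to its left, z up, the work surface at z = 0. Lengths are in mm, angles in rad, forces in N, time in s.
With the tool pointing down it reaches from about 350 to 875 mm from the base axis. Payload 4.2 kg.
Tool frame: the origin (TCP) lies at the very end of the fingers, on their centre line; the grasp point (between the pads) lies 19 mm behind it; z points along the fingers, y is the line along which they close (so a half turn about z gives the same grasp; the last joint's range is limited). The gripper opens to 85 mm and grips with 20 to 120 N. Pads are 22 mm wide; open, the fingers measure 114 mm over their backs; the gripper's body (76 mm by 85 mm) begins 54 mm behind the grasp point. The pads swing forward as they close: fully open they stand 13 mm farther back than shut.
Start: joints at [-0.99, 0.385, 0.008, 0, -1.194, -0.259], TCP at [197.687, -592.89, 231.312] pointing down, gripper open.
Joint ranges: [-3.14, 3.14], [-1.21, 2.06], [-1.07, 1.41], [-3.16, 2.05], [-2.99, -0.16], [-3.1, 3.1]. Speed limits (rad/s): [2.79, 2.79, 3.14, 3.14, 3.14, 3.14].

### API

Orientations are given as a unit quaternion [x, y, z, w].
In Python, from bench import arm, optics gives the robot as it stands. The module is installed in compiled form; this text tells all that it offers.
- The arm moves only by the tool step_arm, never from a script. Its argument "motion" is a list of rows, each an object with "dr": the turn, a rotation vector about the tool's x, y, z in units of 8 degrees (1.0 is 8 degrees), a list of three; "slide": the shift along the tool's x, y, z in mm, a list of three; "jaw": the finger opening in mm, from 0 to 85.4. A call has exactly 8 rows; each row is the pose to reach, as a shift and turn from the pose commanded when the call began, along the tool's axes at that moment; what a row does not reach only later rows make up. A row lasts 1/8 s, in which the tool goes at most 62.5 mm and 10.7 degrees, less where a joint would pass 70% of its speed; a pose out of reach is approached as far as the arm can. A call with a gripper value outside its range is refused whole. The fingers move at their own pace and stop on an object; the grip force is fixed at half the most. Time passes only in rows, so rows that repeat a pose let the fingers close, or fill a call up. It gives the time, the measured TCP pose, the force, the opening and the grip force at its end, in the units of the state.
- arm.read_state(): the state, without advancing time (a new reading comes with each control period).
- optics.get_image(name): name is "side" or "top"; returns the picture (384x512x3 uint8, blue, green, red); there is no depth.
- optics.camera_info(name): a dict with "camera_matrix" (3x3 intrinsics, pixels), "view" (4x4, takes a point from world to camera coordinates). Camera axes: x right, y up, looking along -z (the intrinsics and any distortion apply to the point x, -y, -z); pixel columns grow to the right and rows downward; lengths in mm; the calibration is good to about 2 mm. A picture is of the moment at which its call begins. camera_info takes no time and is no camera call.
- arm.job_done(): hands the job in; it is judged then, once.
The state is a dict: "clock": time; "joints": joint angles; "joint_vel": joint speeds; "joint_efforts": joint torques, N m; "position": TCP position; "ee_rot": TCP orientation; "contact_force": force on the tool from outside, world axes, zero at the start; "wrist_torque": the same for the moment, N m; "gripper_width": finger opening in mm; "grasp_force": force on a finger pad.
Only numpy, scipy, OpenCV 4.12 (cv2) and the standard library are available. Lean on these libraries where they do the work, as an engineer would, in place of code of your own. Each camera call takes 0.05 s, during which the arm holds its last target. There are 200 camera calls.

## Working session

There is one attempt and no reset: what is moved stays moved. The work goes in short steps, Python scripts to look and compute and a tool call to move; the robot and the scene stay as the last step left them, time stands still between calls to the robot, and variables do not carry over. Pictures are saved under pics/ and viewed, at most 10 in all, crops included, and the job is handed in when it is done.

Besides the shell and the picture viewer there is one more tool, called after "Emit:" by a JSON object that holds its "op" and its "data". step_arm: Moves the arm, as the interface text tells. Its arguments: {"type":"object","properties":{"motion":{"type":"array","items":{"type":"object","properties":{"dr":{"type":"array","items":{"type":"number"}},"slide":{"type":"array","items":{"type":"number"}},"jaw":{"type":"number"}}}}},"required":["motion"]}

```bash
mkdir -p pics; python3 - <<'E'
from bench import arm, optics
import cv2
for n in("top","side"):
    cv2.imwrite(f"pics/{n}0.png",optics.get_image(n)); c=optics.camera_info(n); print(n,c)
s=arm.read_state();print(s["clock"],s["position"],s["ee_rot"],s["gripper_width"])
E
```

```text
top {'camera_matrix': array([[385.47483917,   0.        , 256.21928839],
       [  0.        , 385.47483917, 190.79797355],
       [  0.        ,   0.        ,   1.        ]]), 'view': array([[ 4.39534310e-03, -9.99649231e-01, -2.61169610e-02,
        -1.29526599e+02],
       [ 9.96428957e-01,  2.17594712e-03,  8.44073426e-02,
        -5.18335878e+02],
       [-8.43209060e-02, -2.63946955e-02,  9.96089004e-01,
        -1.08812313e+03],
       [ 0.00000000e+00,  0.00000000e+00,  0.00000000e+00,
         1.00000000e+00]])}
side {'camera_matrix': array([[360.05762972,   0.        , 252.13549135],
       [  0.        , 360.05762972, 189.16076443],
       [  0.        ,   0.        ,   1.        ]]), 'view': array([[-8.50463234e-01, -5.26001652e-01, -5.87794117e-03,
         3.75548793e+02],
       [ 3.17376568e-01, -5.21995854e-01,  7.91702244e-01,
        -3.02791188e+02],
       [-4.19504949e-01,  6.71448129e-01,  6.10878881e-01,
        -1.05244100e+03],
       [ 0.00000000e+00,  0.00000000e+00,  0.00000000e+00,
         1.00000000e+00]])}
0.1 [ 197.50413336 -592.4234254   230.3552326 ] [-1.60119022e-01  9.87097250e-01  9.35715020e-04 -2.04497300e-04] 85.36009206057537
```

View pics/top0.png

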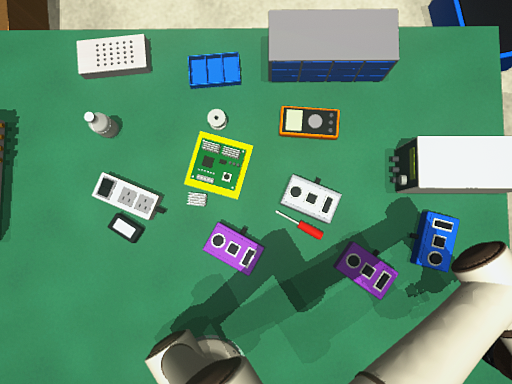

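View pics/side0.png

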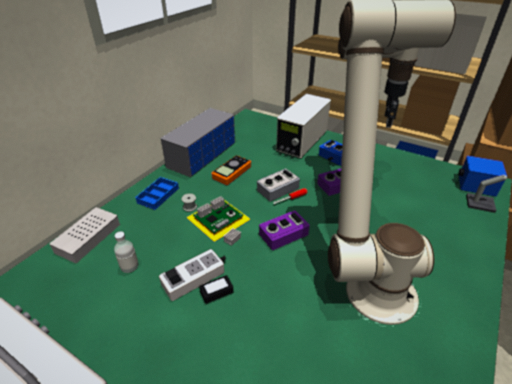

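The top view shows the strip at about (128,195) with its rocker at (107,187). The grey station is at (310,198) with the round key at (296,185), and the reset button is at about (227,177). The purple and blue stations are decoys.

```bash
cat >h.py <<'E'
import cv2,numpy as np
from bench import optics,arm
def ray(n,uv,z):
    c=optics.camera_info(n);K=c["camera_matrix"];V=c["view"]
    d=np.linalg.solve(K,[uv[0],uv[1],1.])*[1,-1,-1]
    R=V[:3,:3];o=-R.T@V[:3,3];w=R.T@d
    return o+w*(z-o[2])/w[2]
def proj(n,p):
    c=optics.camera_info(n);q=(c["view"]@np.append(p,1))[:3]*[1,-1,-1]
    q=c["camera_matrix"]@q;return q[:2]/q[2]
def blobs(img,box,lo,hi,amin=15):
    x0,y0,x1,y1=box;h=cv2.cvtColor(img[y0:y1,x0:x1],cv2.COLOR_BGR2HSV)
    m=cv2.inRange(h,np.array(lo),np.array(hi))
    n,l,s,c=cv2.connectedComponentsWithStats(m)
    out=[]
    for i in range(1,n):
        if s[i,4]>=amin:
            p=np.argwhere(l==i)[:,::-1].astype(np.float32)
            out.append((c[i]+[x0,y0],s[i,4],cv2.minAreaRect(p+np.float32([x0,y0]))))
    return out
E
python3 - <<'E'
from h import *
im=cv2.imread("pics/top0.png")
cv2.imwrite("pics/crop.png",cv2.resize(im[125:225,85:345],None,fx=3,fy=3,interpolation=cv2.INTER_CUBIC))
for nm,box,lo,hi,z,a in [("strip white",(85,165,168,225),(0,0,150),(180,60,255),45,200),("strip black",(85,165,168,225),(0,0,0),(180,255,60),54,15),
 ("stat grey",(272,170,345,225),(0,0,120),(180,50,255),50,200),("stat black",(272,170,345,225),(0,0,0),(180,255,70),66,15),
 ("yellow",(180,125,258,203),(22,150,120),(35,255,255),2,100),("board blk",(215,165,240,190),(0,0,0),(180,255,70),35,4)]:
    for c,ar,r in blobs(im,box,lo,hi,a):
        b=cv2.boxPoints(r); P=[ray("top",q,z)[:2] for q in b]
        e=[P[1]-P[0],P[2]-P[1]]
        print(nm,c.round(1),ar,"w",ray("top",c,z)[:2].round(1),"rectc",ray("top",r[0],z)[:2].round(1),[(round(np.linalg.norm(v)),round(np.arctan2(v[1],v[0]),3)) for v in e])
E
```

```text
strip white [127.5 196.8] 1418 w [498.7 236.1] rectc [502.3 244.3] [(76, np.float64(-0.373)), (181, np.float64(-1.968))]
strip black [105.1 187.1] 172 w [525.3 297.5] rectc [525.4 297.6] [(46, np.float64(-0.348)), (31, np.float64(-1.944))]
strip black [159.7 209.5] 43 w [462.8 140.9] rectc [462.2 140.3] [(13, np.float64(-0.384)), (27, np.float64(-1.966))]
strip black [122.3 219.3] 126 w [435.3 245.3] rectc [437.4 243.5] [(31, np.float64(0.037)), (79, np.float64(-1.567))]
stat grey [310.8 198.4] 1462 w [ 495.2 -280.5] rectc [ 495.5 -280.7] [(89, np.float64(-0.396)), (150, np.float64(-1.971))]
stat black [316.8 180.7] 24 w [ 543.2 -295.7] rectc [ 543.1 -295.9] [(14, np.float64(-0.466)), (11, np.float64(-2.039))]
stat black [295.2 190.8] 38 w [ 515.1 -236.1] rectc [ 513.2 -237. ] [(25, np.float64(-0.003)), (25, np.float64(-1.569))]
stat black [311.2 197.8] 41 w [ 495.9 -279.8] rectc [ 495.2 -279.3] [(22, np.float64(-0.384)), (21, np.float64(-1.952))]
stat black [326.8 204.5] 57 w [ 477.6 -322.2] rectc [ 477.5 -321.9] [(41, np.float64(-0.387)), (14, np.float64(-1.953))]
yellow [219.7 166.2] 1124 w [592.9 -19.4] rectc [598.  -15.4] [(166, np.float64(-0.259)), (167, np.float64(-1.853))]
board blk [226.2 176.2] 17 w [559.  -42.5] rectc [559.  -42.5] [(12, np.float64(-0.777)), (10, np.float64(-2.353))]
```

View pics/crop.png

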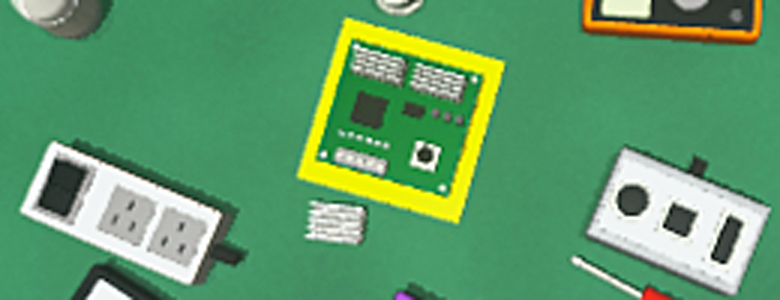

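Emit:
{"op": "step_arm", "data": {"motion": [{"dr": [0,0,1],"slide": [-76,91,6],"jaw": 0},{"dr": [0,0,2],"slide": [-114,137,12],"jaw": 0},{"dr": [0,0,3],"slide": [-152,183,20],"jaw": 0},{"dr": [0,0,4],"slide": [-190,228,25],"jaw": 0},{"dr": [0,0,5],"slide": [-228,274,30],"jaw": 0},{"dr": [0,0,5],"slide": [-266,320,35],"jaw": 0},{"dr": [0,0,5],"slide": [-304,365,40],"jaw": 0},{"dr": [0,0,5],"slide": [-340,411,40],"jaw": 0}]}}

```text
clock: 1.1
position: [377.2, -128.9, 192.5]
ee_rot: [0.187, 0.982, 0.0, -0.0]
contact_force: [1.8, -0.8, 0.3]
gripper_width: -0.0
grasp_force: 0.0
```

```bash
cat >>h.py <<'E'
from scipy.spatial.transform import Rotation as Ro
def to(p,yaw):
    s=arm.read_state();R=Ro.from_quat(s["ee_rot"])
    T=Ro.from_matrix(np.array([[-np.cos(yaw),np.sin(yaw)*-1,0],[-np.sin(yaw),np.cos(yaw),0],[0,0,-1]]).T.T) if 0 else Ro.from_matrix(np.column_stack([[-np.cos(yaw),-np.sin(yaw),0],[-np.sin(yaw),np.cos(yaw),0],[0,0,-1]]))
    print("t",round(s["clock"],2),"pos",s["position"].round(1),"F",np.round(s["contact_force"],1),"j",np.round(s["joints"],2),"w",s["gripper_width"])
    print("slide",R.inv().apply(np.array(p)-s["position"]).round(1),"dr",np.degrees((R.inv()*T).as_rotvec()/8).round(2))
E
sed -i 's/^    T=.* if 0 else /    T=/' h.py
python3 -c "
from h import *
to((540,291,130),-.38)"
```

```text
t 1.1 pos [ 377.2 -128.9  192.5] F [ 1.8 -0.8  0.3] j [ 0.08  0.03 -0.56 -0.   -0.98 -2.03] w -0.016855725690098928
slide [  2.9 450.4  62.5] dr [ 0.   -0.    0.03]
```

Emit:
{"op": "step_arm", "data": {"motion": [{"dr": [0,0,0],"slide": [0,60,0],"jaw": 0},{"dr": [0,0,0],"slide": [0,120,0],"jaw": 0},{"dr": [0,0,0],"slide": [1,180,0],"jaw": 0},{"dr": [0,0,0],"slide": [2,240,20],"jaw": 0},{"dr": [0,0,0],"slide": [3,300,40],"jaw": 0},{"dr": [0,0,0],"slide": [3,355,61],"jaw": 0},{"dr": [0,0,0],"slide": [3,400,61],"jaw": 0},{"dr": [0,0,0],"slide": [3,414,61],"jaw": 0}]}}

```text
clock: 2.1
position: [526.8, 257.5, 130.5]
ee_rot: [0.186, 0.983, -0.001, -0.0]
contact_force: [-0.3, 0.1, -1.1]
gripper_width: -0.2
grasp_force: 0.0
```

Emit:
{"op": "step_arm", "data": {"motion": [{"dr": [0,0,0],"slide": [0,0,10],"jaw": 0},{"dr": [0,0,0],"slide": [0,0,20],"jaw": 0},{"dr": [0,0,0],"slide": [0,0,30],"jaw": 0},{"dr": [0,0,0],"slide": [0,0,40],"jaw": 0},{"dr": [0,0,0],"slide": [0,0,50],"jaw": 0},{"dr": [0,0,0],"slide": [0,0,50],"jaw": 0},{"dr": [0,0,0],"slide": [0,0,50],"jaw": 0},{"dr": [0,0,0],"slide": [0,0,50],"jaw": 0}]}}

```text
clock: 3.1
position: [526.7, 255.5, 82.1]
ee_rot: [0.187, 0.982, 0.0, 0.0]
contact_force: [0.5, 0.5, -0.6]
gripper_width: 0.3
grasp_force: 0.0
```

```bash
python3 - <<'E'
from h import *
to((540,291,54),-.38)
P=(540,291,61)
a=optics.get_image("side");b=optics.get_image("top");u=proj("side",P).astype(int);v=proj("top",P).astype(int);print(u,v)
f=lambda i,u:cv2.resize(i[u[1]-50:u[1]+30,u[0]-40:u[0]+40],None,fx=5,fy=5,interpolation=cv2.INTER_CUBIC)
cv2.imwrite("pics/c2.png",np.hstack([f(a,u),f(b,v)]))
E
```

```text
t 3.1 pos [526.7 255.5  82.1] F [ 0.5  0.5 -0.6] j [ 0.73  0.46 -0.28  0.   -0.82 -2.68] w 0.25171784345009596
slide [ 0.7 37.8 28.1] dr [0.01 0.   0.03]
[170 270] [106 181]
```

View pics/c2.png

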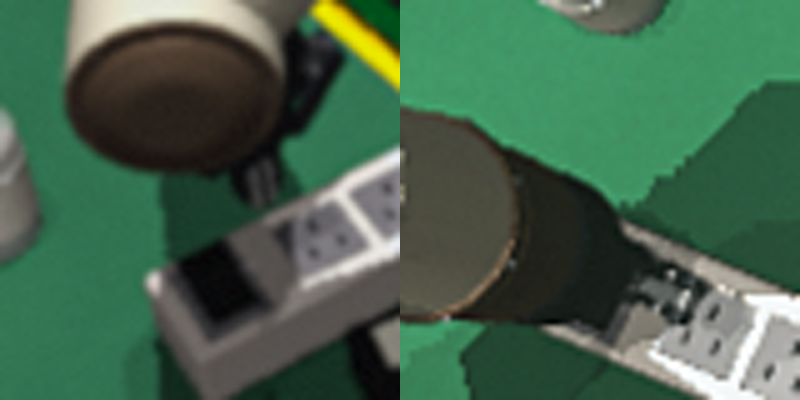

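The crop shows the fingertips about 38 mm short of the rocker, along the strip. The rocker is at about (175,276) in the side view.

Emit:
{"op": "step_arm", "data": {"motion": [{"dr": [0,0,0],"slide": [0,10,0],"jaw": 0},{"dr": [0,0,0],"slide": [0,20,0],"jaw": 0},{"dr": [0,0,0],"slide": [1,30,0],"jaw": 0},{"dr": [0,0,0],"slide": [1,38,0],"jaw": 0},{"dr": [0,0,0],"slide": [1,38,5],"jaw": 0},{"dr": [0,0,0],"slide": [1,38,10],"jaw": 0},{"dr": [0,0,0],"slide": [1,38,10],"jaw": 0},{"dr": [0,0,0],"slide": [1,38,10],"jaw": 0}]}}

```text
clock: 4.2
position: [539.5, 290.8, 71.6]
ee_rot: [0.187, 0.982, -0.0, -0.0]
contact_force: [-0.3, -0.4, -0.2]
gripper_width: -0.1
grasp_force: 0.0
```

```bash
python3 - <<'E'
from h import *
to((540,291,54),-.38)
print(ray("side",(175,276),54),proj("side",(524,297.6,54)))
a=optics.get_image("side")
cv2.imwrite("pics/c3.png",cv2.resize(a[220:320,125:225],None,fx=5,fy=5,interpolation=cv2.INTER_CUBIC))
E
```

```text
t 4.2 pos [539.5 290.8  71.6] F [-0.3 -0.4 -0.2] j [ 0.76  0.52 -0.22  0.   -0.84 -2.71] w -0.10821310789384628
slide [-0.4  0.4 17.6] dr [-0.   -0.    0.02]
[519.00224273 296.90496659  54.        ] [173.52200695 275.44006783]
```

View pics/c3.png

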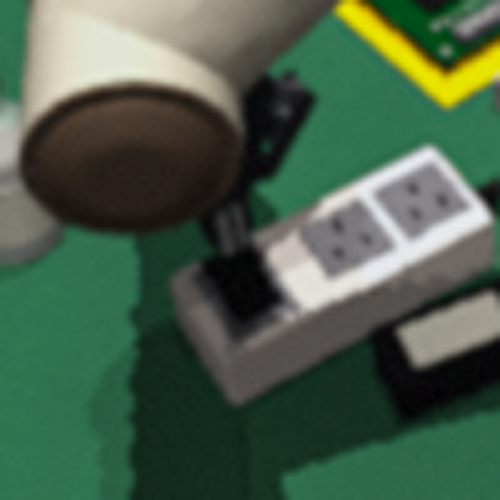

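The fingers are over the raised (+x) half of the rocker. Pressing now.

Emit:
{"op": "step_arm", "data": {"motion": [{"dr": [0,0,0],"slide": [0,0,4],"jaw": 0},{"dr": [0,0,0],"slide": [0,0,8],"jaw": 0},{"dr": [0,0,0],"slide": [0,0,11],"jaw": 0},{"dr": [0,0,0],"slide": [0,0,13],"jaw": 0},{"dr": [0,0,0],"slide": [0,0,15],"jaw": 0},{"dr": [0,0,0],"slide": [0,0,17],"jaw": 0},{"dr": [0,0,0],"slide": [0,0,18],"jaw": 0},{"dr": [0,0,0],"slide": [0,0,18],"jaw": 0}]}}

```text
clock: 5.25
position: [539.9, 291.1, 54.1]
ee_rot: [0.187, 0.982, 0.0, 0.0]
contact_force: [0.8, -1.9, 4.4]
gripper_width: 0.1
grasp_force: 2.1
```

Emit:
{"op": "step_arm", "data": {"motion": [{"dr": [0,0,0],"slide": [0,0,0.5],"jaw": 0},{"dr": [0,0,0],"slide": [0,0,1],"jaw": 0},{"dr": [0,0,0],"slide": [0,0,1.5],"jaw": 0},{"dr": [0,0,0],"slide": [0,0,1.5],"jaw": 0},{"dr": [0,0,0],"slide": [0,0,1.5],"jaw": 0},{"dr": [0,0,0],"slide": [0,0,1.5],"jaw": 0},{"dr": [0,0,0],"slide": [0,0,1.5],"jaw": 0},{"dr": [0,0,0],"slide": [0,0,1.5],"jaw": 0}]}}

```text
clock: 6.25
position: [539.9, 291.1, 54.0]
ee_rot: [0.187, 0.982, 0.0, 0.001]
contact_force: [-1.2, -3.2, 11.4]
gripper_width: -0.2
grasp_force: 5.4
```

Bottomed at 54.0 mm, with the force up to 11 N. Lifting.

Emit:
{"op": "step_arm", "data": {"motion": [{"dr": [0,0,0],"slide": [0,0,-15],"jaw": 0},{"dr": [0,0,0],"slide": [0,0,-45],"jaw": 0},{"dr": [0,0,0],"slide": [0,0,-75],"jaw": 0},{"dr": [0,0,0],"slide": [0,-50,-80],"jaw": 0},{"dr": [0,0,0],"slide": [0,-100,-80],"jaw": 0},{"dr": [0,0,0],"slide": [0,-150,-80],"jaw": 0},{"dr": [0,0,0],"slide": [0,-180,-80],"jaw": 0},{"dr": [0,0,0],"slide": [0,-180,-80],"jaw": 0}]}}

```text
clock: 7.25
position: [472.1, 122.2, 132.3]
ee_rot: [0.188, 0.982, 0.0, -0.001]
contact_force: [0.6, 0.4, 0.4]
gripper_width: 0.1
grasp_force: 0.0
```

```bash
python3 - <<'E'
from h import *
to((513.5,-237,120),-.385)
a=optics.get_image("side");b=optics.get_image("top")
f=lambda i,x,y:cv2.resize(i[y:y+80,x:x+80],None,fx=5,fy=5,interpolation=cv2.INTER_CUBIC)
cv2.imwrite("pics/c4.png",np.hstack([f(a,135,235),f(b,70,150)]))
E
```

```text
t 7.25 pos [472.1 122.2 132.3] F [0.6 0.4 0.4] j [ 0.59  0.26 -0.46 -0.   -0.85 -2.54] w 0.11252394694764804
slide [-171.3 -318.5   12.1] dr [ 0.   -0.01  0.05]
```

View pics/c4.png

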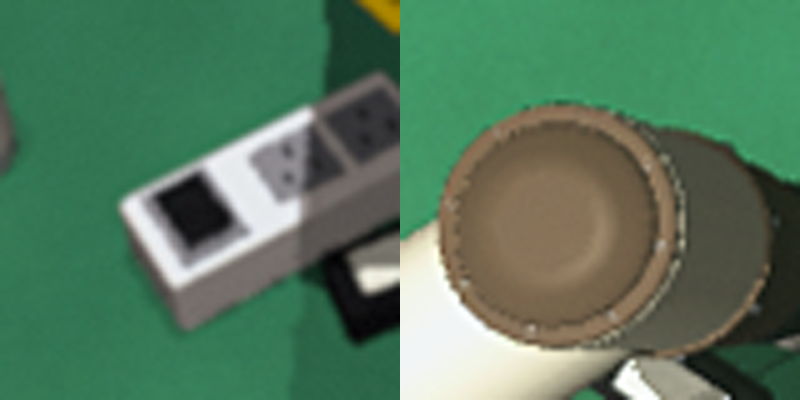

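The side crop shows the rocker lying flat on the +x side, at about (195,210) in the crop. The force and height readings agree. Next, the station's round key.

Emit:
{"op": "step_arm", "data": {"motion": [{"dr": [0,0,0],"slide": [-25,-50,0],"jaw": 0},{"dr": [0,0,0],"slide": [-50,-95,0],"jaw": 0},{"dr": [0,0,0],"slide": [-75,-140,0],"jaw": 0},{"dr": [0,0,0],"slide": [-100,-190,0],"jaw": 0},{"dr": [0,0,0],"slide": [-125,-240,0],"jaw": 0},{"dr": [0,0,0],"slide": [-150,-285,0],"jaw": 0},{"dr": [0,0,0],"slide": [-171,-318,0],"jaw": 0},{"dr": [0,0,0],"slide": [-171,-318,0],"jaw": 0}]}}

```text
clock: 8.35
position: [516.9, -236.6, 131.4]
ee_rot: [0.188, 0.982, 0.0, 0.0]
contact_force: [-0.1, 0.5, 0.3]
gripper_width: -0.0
grasp_force: 0.0
```

```bash
python3 - <<'E'
from h import *
to((513.5,-237,78),-.385)
E
```

```text
t 8.35 pos [ 516.9 -236.6  131.4] F [-0.1  0.5  0.3] j [-0.14  0.38 -0.27 -0.   -0.92 -1.81] w -0.039646891795845074
slide [ 3.  -1.6 53.4] dr [0.   0.   0.04]
```

Emit:
{"op": "step_arm", "data": {"motion": [{"dr": [0,0,0],"slide": [3,-1.5,20],"jaw": 0},{"dr": [0,0,0],"slide": [3,-1.5,40],"jaw": 0},{"dr": [0,0,0],"slide": [3,-1.5,55],"jaw": 0},{"dr": [0,0,0],"slide": [3,-1.5,58],"jaw": 0},{"dr": [0,0,0],"slide": [3,-1.5,58],"jaw": 0},{"dr": [0,0,0],"slide": [3,-1.5,58],"jaw": 0},{"dr": [0,0,0],"slide": [3,-1.5,58],"jaw": 0},{"dr": [0,0,0],"slide": [3,-1.5,58],"jaw": 0}]}}

```text
clock: 9.35
position: [512.3, -235.4, 74.6]
ee_rot: [0.187, 0.982, 0.0, 0.0]
contact_force: [-0.5, -0.5, 0.5]
gripper_width: 0.1
grasp_force: 0.0
```

```bash
python3 - <<'E'
from h import *
to((513.5,-237,59),-.385)
print(proj("side",(513.5,-237,66)))
a=optics.get_image("side")
cv2.imwrite("pics/c5.png",cv2.resize(a[140:220,235:335],None,fx=5,fy=5,interpolation=cv2.INTER_CUBIC))
E
```

```text
t 9.35 pos [ 512.3 -235.4   74.6] F [-0.5 -0.5  0.5] j [-0.14  0.44 -0.34  0.   -0.78 -1.8 ] w 0.0642426364596543
slide [-1.7 -1.1 15.6] dr [0.   0.01 0.06]
[268.52247434 179.77496928]
```

View pics/c5.png

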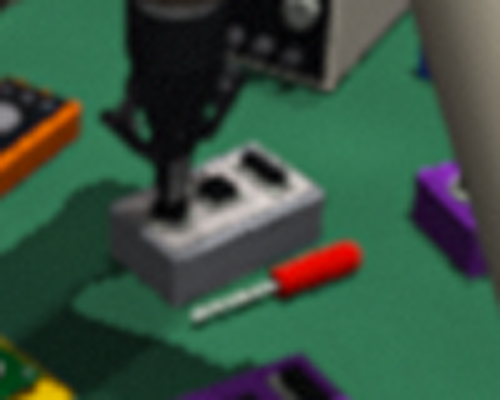

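The fingers are over the round key, at about (172,210) in the crop, clear of the square key. Pressing.

Emit:
{"op": "step_arm", "data": {"motion": [{"dr": [0,0,0],"slide": [-1,-1,4],"jaw": 0},{"dr": [0,0,0],"slide": [-1,-1,7],"jaw": 0},{"dr": [0,0,0],"slide": [-1,-1,9],"jaw": 0},{"dr": [0,0,0],"slide": [-1,-1,11],"jaw": 0},{"dr": [0,0,0],"slide": [-1,-1,13],"jaw": 0},{"dr": [0,0,0],"slide": [-1,-1,15],"jaw": 0},{"dr": [0,0,0],"slide": [-1,-1,16.5],"jaw": 0},{"dr": [0,0,0],"slide": [-1,-1,16.5],"jaw": 0}]}}

```text
clock: 10.4
position: [512.6, -236.6, 59.0]
ee_rot: [0.187, 0.982, -0.0, -0.0]
contact_force: [-3.9, 2.2, 10.2]
gripper_width: -0.2
grasp_force: 5.4
```

Emit:
{"op": "step_arm", "data": {"motion": [{"dr": [0,0,0],"slide": [0,0,-3],"jaw": 0},{"dr": [0,0,0],"slide": [0,0,-10],"jaw": 0},{"dr": [0,0,0],"slide": [0,0,-30],"jaw": 0},{"dr": [0,0,0],"slide": [0,0,-55],"jaw": 0},{"dr": [0,0,0],"slide": [0,50,-60],"jaw": 0},{"dr": [0,0,0],"slide": [0,100,-60],"jaw": 0},{"dr": [0,0,0],"slide": [0,120,-60],"jaw": 0},{"dr": [0,0,0],"slide": [0,120,-60],"jaw": 0}]}}

```text
clock: 11.4
position: [557.2, -124.0, 117.5]
ee_rot: [0.186, 0.983, -0.0, -0.0]
contact_force: [-0.0, -1.2, 0.4]
gripper_width: 0.0
grasp_force: 0.0
```

```bash
python3 - <<'E'
from h import *
to((559,-42.5,90),-.3)
im=optics.get_image("top")
for nm,box,lo,hi,z,a in [("stat grey",(272,170,345,225),(0,0,120),(180,50,255),50,200),("stat black",(272,170,345,225),(0,0,0),(180,255,70),60,15)]:
    for c,ar,r in blobs(im,box,lo,hi,a): print(nm,c.round(1),ar,ray("top",c,z)[:2].round(1))
s=optics.get_image("side")
f=lambda i,x,y:cv2.resize(i[y:y+80,x:x+80],None,fx=5,fy=5,interpolation=cv2.INTER_CUBIC)
cv2.imwrite("pics/c6.png",np.hstack([f(s,240,145),f(im,270,155)]))
E
```

```text
t 11.4 pos [ 557.2 -124.   117.5] F [-0.  -1.2  0.4] j [ 0.06  0.4  -0.28 -0.   -0.89 -2.01] w 0.009049618525982484
slide [28.1 76.5 27.5] dr [-0.   -0.   -0.53]
stat grey [310.8 198.4] 1454 [ 495.4 -280.6]
stat black [275.2 172.9] 25 [ 565.5 -181.4]
stat black [317.  180.4] 27 [ 544.7 -296.9]
stat black [295.1 191.6] 70 [ 513.5 -236.4]
stat black [310.9 198. ] 68 [ 495.7 -279.8]
stat black [326.6 204.6] 77 [ 477.7 -322.8]
```

View pics/c6.png

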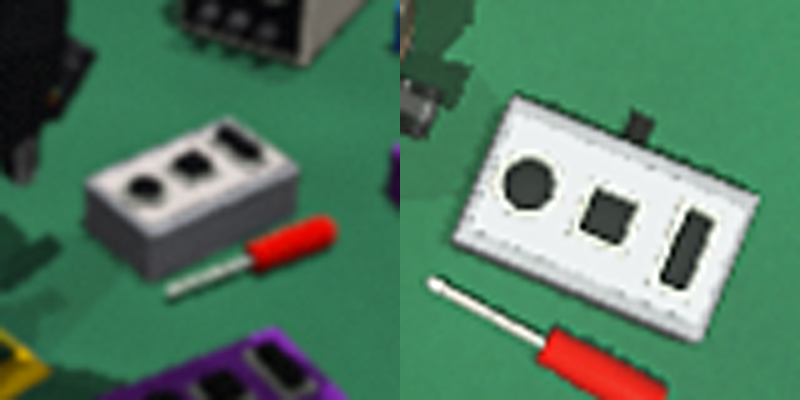

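The round key, at about (145,188) in the side crop, is down. The station hasn't moved. Next, the reset button.

Emit:
{"op": "step_arm", "data": {"motion": [{"dr": [0,0,-0.5],"slide": [10,25,0],"jaw": 0},{"dr": [0,0,-0.5],"slide": [20,50,0],"jaw": 0},{"dr": [0,0,-0.5],"slide": [28,76,0],"jaw": 0},{"dr": [0,0,-0.5],"slide": [28,76,20],"jaw": 0},{"dr": [0,0,-0.5],"slide": [28,76,40],"jaw": 0},{"dr": [0,0,-0.5],"slide": [28,76,60],"jaw": 0},{"dr": [0,0,-0.5],"slide": [28,76,65],"jaw": 0},{"dr": [0,0,-0.5],"slide": [28,76,65],"jaw": 0}]}}

```text
clock: 12.5
position: [558.7, -44.9, 52.7]
ee_rot: [0.153, 0.988, -0.0, -0.0]
contact_force: [0.6, -0.7, -0.0]
gripper_width: 0.1
grasp_force: 0.0
```

```bash
python3 - <<'E'
from h import *
to((559,-42.5,29),-.3)
print(proj("side",(559,-42.5,35)))
a=optics.get_image("side")
cv2.imwrite("pics/c7.png",cv2.resize(a[170:250,170:270],None,fx=5,fy=5,interpolation=cv2.INTER_CUBIC))
E
```

```text
t 12.5 pos [558.7 -44.9  52.7] F [ 0.6 -0.7 -0. ] j [ 0.21  0.47 -0.37  0.   -0.73 -2.09] w 0.07779844769350126
slide [ 0.4  2.4 23.7] dr [-0.   -0.   -0.05]
[230.51400166 210.16248882]
```

View pics/c7.png

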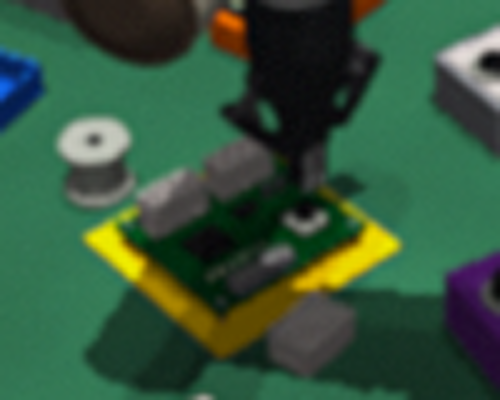

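The reset cap is at about (305,208) in the crop, i.e. side pixel (231,212), which matches the prediction. The fingers are just above it.

Emit:
{"op": "step_arm", "data": {"motion": [{"dr": [0,0,0],"slide": [0,2,6],"jaw": 0},{"dr": [0,0,0],"slide": [0,2,12],"jaw": 0},{"dr": [0,0,0],"slide": [0,2,15],"jaw": 0},{"dr": [0,0,0],"slide": [0,2,18],"jaw": 0},{"dr": [0,0,0],"slide": [0,2,21],"jaw": 0},{"dr": [0,0,0],"slide": [0,2,23],"jaw": 0},{"dr": [0,0,0],"slide": [0,2,24.5],"jaw": 0},{"dr": [0,0,0],"slide": [0,2,24.5],"jaw": 0}]}}

```text
clock: 13.55
position: [559.3, -42.1, 29.1]
ee_rot: [0.152, 0.988, -0.0, 0.0]
contact_force: [-2.3, 1.2, 7.7]
gripper_width: 0.2
grasp_force: 3.7
```

Bottomed at 29.1 mm with 7.7 N. I'll hold briefly, then lift clear.

Emit:
{"op": "step_arm", "data": {"motion": [{"dr": [0,0,0],"slide": [0,0,0.5],"jaw": 0},{"dr": [0,0,0],"slide": [0,0,0.5],"jaw": 0},{"dr": [0,0,0],"slide": [0,0,-5],"jaw": 0},{"dr": [0,0,0],"slide": [0,0,-25],"jaw": 0},{"dr": [0,0,0],"slide": [0,0,-60],"jaw": 0},{"dr": [0,0,0],"slide": [0,0,-100],"jaw": 0},{"dr": [0,0,0],"slide": [0,0,-120],"jaw": 0},{"dr": [0,0,0],"slide": [0,0,-120],"jaw": 0}]}}

```text
clock: 14.55
position: [560.4, -42.0, 149.6]
ee_rot: [0.153, 0.988, 0.001, 0.002]
contact_force: [-0.3, -0.3, -0.3]
gripper_width: 0.1
grasp_force: 0.0
```

Emit:
{"op": "step_arm", "data": {"motion": [{"dr": [0,0,0],"slide": [30,-20,0],"jaw": 0},{"dr": [0,0,0],"slide": [60,-50,0],"jaw": 0},{"dr": [0,0,0],"slide": [80,-100,0],"jaw": 0},{"dr": [0,0,0],"slide": [90,-150,0],"jaw": 0},{"dr": [0,0,0],"slide": [90,-200,0],"jaw": 0},{"dr": [0,0,0],"slide": [90,-250,0],"jaw": 0},{"dr": [0,0,0],"slide": [90,-260,0],"jaw": 0},{"dr": [0,0,0],"slide": [90,-260,0],"jaw": 0}]}}

```text
clock: 15.55
position: [394.3, -262.9, 147.0]
ee_rot: [0.154, 0.988, 0.0, -0.001]
contact_force: [-0.9, 0.3, -0.2]
gripper_width: 0.3
grasp_force: 0.0
```

```bash
python3 - <<'E'
from h import *
to((559,-42.5,29),-.3)
cv2.imwrite("pics/t9.png",cv2.resize(optics.get_image("top")[120:230,80:260],None,fx=4,fy=4,interpolation=cv2.INTER_CUBIC))
E
```

```text
t 15.55 pos [ 394.3 -262.9  147. ] F [-0.9  0.3 -0.2] j [-0.24  0.22 -0.47 -0.   -0.89 -1.63] w 0.3110877130767984
slide [-90.3 260.  117.9] dr [ 0.   -0.02 -0.06]
```

View pics/t9.png

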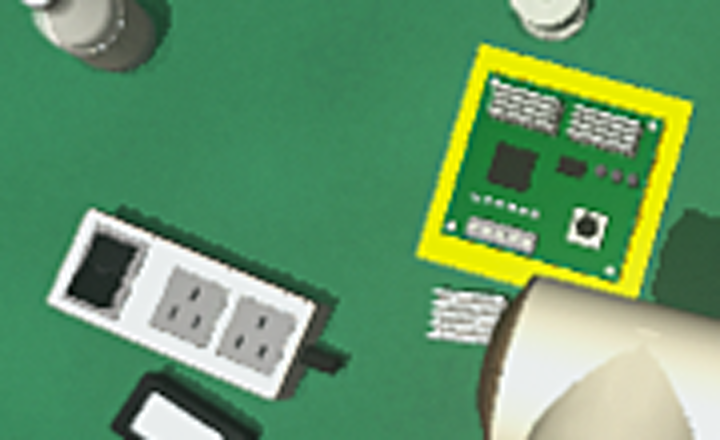

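The top view shows the rocker's shading has changed, at about (105,268) in the crop, so it has tipped. The reset button is back out, and nothing else on the bench has moved.

```bash
python3 -c "
from bench import arm
print(arm.job_done())"
```

```text
the job is handed in; nothing more can be done
None
```

The job is handed in at about 15.6 s: I switched the outlet strip on, pushed the round key fully in, then pressed the reset button all the way down and let it spring back; nothing else was pressed or moved that I could see.

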